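# Stand the lying asphalt core up and slide it into the corner stop

### The arm

A 6-joint arm with a two-finger parallel gripper is mounted at the origin on the work surface; the furniture and walls round the work are solid. World frame = base frame: x ahead of the robot, y to its left, z up, the work surface at z = 0. Lengths are in m, angles in rad, forces in N, time in s.
With the tool pointing down it reaches from about 0.25 to 0.775 m from the base axis. Payload 4 kg.
Tool frame: the origin (TCP) lies between the finger pads; the fingertips stand 25 mm ahead of it and the grasp point (between the pads) lies 6 mm ahead of it (robot.tip_reach is the distance from the TCP to the fingertips, in m); z points along the fingers, y is the line along which they close (so a half turn about z gives the same grasp; the last joint's range is limited). The gripper opens to 94 mm and grips with 3 to 60 N. Pads are 16 mm wide; open, the fingers measure 119 mm over their backs; the gripper's body (75 mm by 177 mm) begins 78 mm behind the grasp point.
Start: joints at [1.228, 0.087, 1.371, -0, 1.684, -0.103], TCP at [0.131, 0.534, 0.231] pointing down, gripper open.
Joint ranges: [-3.1, 3.1], [-0.76, 2.03], [0.27, 2.55], [-1.08, 4.22], [0.17, 2.65], [-2.57, 2.57]. Speed limits (rad/s): [2.79, 2.79, 3.14, 3.14, 3.14, 3.14].

### API

Orientations are given as [roll, pitch, yaw] about the fixed x, y, z axes, in that order (R = Rz(yaw) Ry(pitch) Rx(roll)).
In Python, from bench import sensors, snapshot, camera_info, ticket, robot gives the robot as it stands.
- The arm moves only by the tool arm_command, never from a script. Its argument "plan" is a list of rows, each an object with "grip": the closure, from -1 (fully open) to 1 (shut); "slide": the shift along the tool's x, y, z normalised to -1 to 1, where 1 is 500 mm, a list of three; "spin": the turn about the tool's z normalised to -1 to 1, where 1 is 5 degrees. A call has 1 to 10 rows; each row shifts and turns the commanded pose from where the row before left it, along the tool's axes as they then stand; what a row does not reach is not made up. A row lasts 1/8 s, in which the tool goes at most 62.5 mm and 10.7 degrees, less where a joint would pass 70% of its speed; a pose out of reach is approached as far as the arm can. A call with a number of a shift or a turn outside -1 to 1 is refused whole. A call with a gripper value outside its range is refused whole. The fingers move at their own pace and stop on an object; the grip force is fixed at half the most. Time passes only in rows, so rows that do not move let the fingers close. It gives the time, the measured TCP pose, the force, the opening and the grip force at its end, in the units of the state.
- sensors.get_obs(): the state, without advancing time (a new reading comes with each control period).
- snapshot(name): name is "scene" or "top"; returns the picture (480x640x3 uint8, red, green, blue); there is no depth.
- camera_info(name): a dict with "fx", "fy", "cx", "cy" (pixels), "position" and "rotation" of the camera in the world. Camera axes: x right, y up, looking along -z (the intrinsics and any distortion apply to the point x, -y, -z); pixel columns grow to the right and rows downward; lengths in m; the calibration is good to about 2 mm. A picture is of the moment at which its call begins. camera_info takes no time and is no camera call.
- ticket.close_job(): hands the job in; it is judged then, once.
The state is a dict: "time": time; "joint_positions": joint angles; "qvel": joint speeds; "joint_torque": joint torques, N m; "tool_pos": TCP position; "ee_rot": TCP orientation; "wrist_force": force on the tool from outside, world axes, zero at the start; "wrist_torque": the same for the moment, N m; "width": finger opening in m; "finger_force": force on a finger pad.
Only numpy, scipy, OpenCV 4.12 (cv2) and the standard library are available. Lean on these libraries where they do the work, as an engineer would, in place of code of your own. Each camera call takes 0.05 s, during which the arm holds its last target. There are 200 camera calls.

### The job

One asphalt drill core lies on its round side, its smooth sawn end roughly towards the aluminium corner stop. Push it over with the fingertips so that it stands on that smooth end with the rough broken end up, like the other cores, then push it, standing, along the worktop into the stop until it touches both sides. Only push: do not lift the core off the worktop, and leave the caliper, the scissors and the short core beside the work where they are.

Things in the scene. Friction and masses are not known exactly. Their poses are not given: they have to be found in the camera images.
- core: asphalt drill core, solid cylinder 86 mm in diameter, 66 mm long, about 0.9 kg, the only core lying on its round side; loose, can roll. Its own y axis is the cylinder's axis: the smooth sawn end is at y = +33 mm, the rough broken end at y = -33 mm. Origin: on the round side, halfway along, where it touches the worktop at the start (own z up then)
- core_mid (a point): centre of that core, same axes: 43 mm above the worktop while it lies, 33 mm while it stands. Pushed along its axis near the upper edge of one end face, the core tips over the lower edge of the other end; past about 37 degrees it falls onto that end by itself, its centre then 76 mm further on
- stop: V-shaped corner stop of two aluminium angles (upright legs 25 mm high, 100 mm long, 6 mm thick; feet 5 mm high behind them), fixed to the worktop, inner faces at 90 degrees to each other. Origin: the inner corner at worktop level; own y axis points out of the opening, midway between the faces; z up
- seat (a point): point on the worktop, 61 mm from the inner corner along the stop's y axis, over which the centre of the standing core lies when the core touches both faces
- short_core: bystander: asphalt core standing on its end, 86 mm in diameter and 49 mm high, origin at the centre of its underside
- caliper: bystander: caliper lying flat, 225 mm long along its own y, 74 mm wide, 8 mm high, origin at the centre of its underside
- scissors: bystander: scissors lying flat, 170 mm long along their own x, 76 mm wide, 9 mm high, origin at the centre of their underside

How it is judged:
On the way, in this order (a step that is already met when the one before it is completed fails the run):
1. the core stands on its smooth end, rough end up, still outside the corner stop (angle between core's own y axis and vertical above 3.062 rad and linear speed of core below 0.05 m/s and horizontal distance between core_mid and seat above 0.02 m), for 0.2 s.
2. the standing core is in the corner stop, touching both sides (angle between core's own y axis and vertical above 3.062 rad and horizontal distance between core_mid and seat below 0.006 m), for 0.2 s.
At the end, for the whole second after the job is handed in: the core stands at rest on the worktop on its smooth end (axis within 0.08 rad of vertical, rough end up, so its own y axis points down), its centre within 6 mm of the place where it touches both faces of the corner stop (all of step 2 and height (world z) of core_mid below 0.037 m and linear speed of core below 0.02 m/s).
It fails at once if the core is lifted off the worktop (its centre rises above 62 mm; tipping alone brings it to 54 mm) (height (world z) of core_mid above 0.062 m).
It fails at once if the standing core is lifted or carried (upright with its centre more than 12 mm too high) (angle between core's own y axis and vertical above 3.022 rad and height (world z) of core_mid above 0.045 m).
It fails at once if the short core, caliper or scissors is moved by more than 20 mm (distance of any of short_core, caliper, scissors from where it was at the start of the episode above 0.02 m).
It also fails if it takes over 64 s, if anything falls off the work surface, if the arm or the gripper's body presses on something with over 40 N, if the wrist force passes 120 N, or if a joint passes its speed limit or range.

## Working session

There is one attempt and no reset: what is moved stays moved. The work goes in short steps, Python scripts to look and compute and a tool call to move; the robot and the scene stay as the last step left them, time stands still between calls to the robot, and variables do not carry over. Pictures are saved under pics/ and viewed, at most 10 in all, crops included, and the job is handed in when it is done.

Besides the shell and the picture viewer there is one more tool, called in YAML: its name, and indented under it one key for each argument. arm_command: Moves the arm, as the interface text tells. Scaled input: -1 to 1 covers 500 mm each way for a shift and 5 degrees each way for a turn. Its arguments: {"type":"object","properties":{"plan":{"type":"array","items":{"type":"object","properties":{"grip":{"type":"number"},"slide":{"type":"array","items":{"type":"number"}},"spin":{"type":"number"}}}}},"required":["plan"]}

```bash
mkdir -p pics; python3 - <<'E'
from bench import sensors, snapshot, camera_info, robot
import cv2
for n in("top","scene"):
    cv2.imwrite(f"pics/{n}0.png",snapshot(n)[:,:,::-1]); print({k:v for k,v in camera_info(n).items()})
o=sensors.get_obs();print(o)
E
```

```text
{'fx': 520.90998042574, 'fy': 520.90998042574, 'cx': 326.7468902605021, 'cy': 239.7972839664535, 'position': array([0.37644659, 0.05896901, 1.07630666]), 'rotation': array([ 0.08304737,  0.01208594, -1.5798532 ])}
{'fx': 607.3587754862647, 'fy': 607.3587754862647, 'cx': 328.1231438100952, 'cy': 244.12744640021546, 'position': array([-0.24593735, -0.53760211,  0.53642616]), 'rotation': array([ 1.07161683,  0.01210539, -0.84735201])}
{'time': 0.1, 'joint_positions': array([ 1.22790160e+00,  8.79059508e-02,  1.37210174e+00, -4.65132715e-06,
        1.68362182e+00, -1.03104321e-01]), 'qvel': array([-4.31033159e-05,  1.29200883e-04, -4.67781459e-03,  2.03586261e-04,
        7.16105003e-04, -7.77484383e-04]), 'joint_torque': array([ 1.87400496e-03, -3.41249013e+01, -3.03304732e+01,  7.20210909e-02,
        3.03049141e-02, -7.82100051e-05]), 'tool_pos': array([0.13047977, 0.53383279, 0.2294083 ]), 'ee_rot': array([-3.13956613e+00, -2.05038798e-04,  2.90180152e+00]), 'wrist_force': array([ 0.07383715, -0.56360871,  0.65476935]), 'wrist_torque': array([-0.02821301, -0.04143099, -0.00182577]), 'finger_force': 0.0, 'width': 0.09372041016910038}
```

View pics/top0.png

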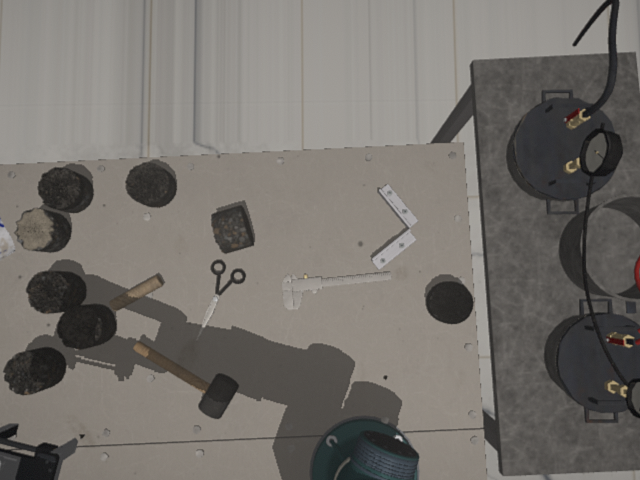

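View pics/scene0.png

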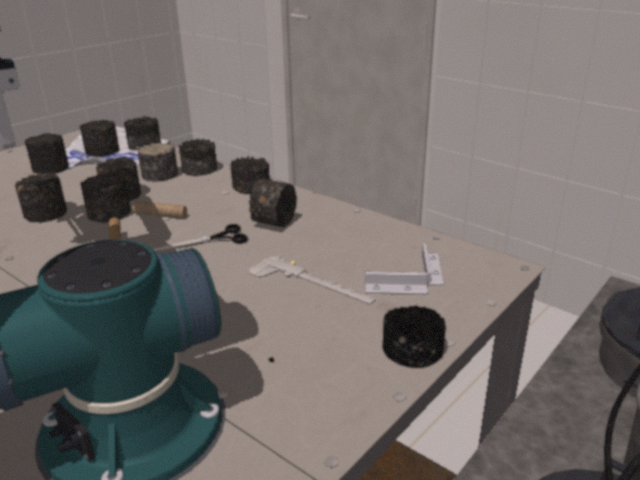

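The top view shows the lying core at about (233,227), the stop with its corner near (412,228) opening left, the caliper at (335,288), the scissors at (222,290) and the short core at (449,300). In the scene view the lying core is at (273,202), with its light smooth end facing right towards the stop.

```bash
cat > h.py <<'E'
import numpy as np
from scipy.spatial.transform import Rotation as R
from bench import camera_info
def ray(n,u,v):
    c=camera_info(n); d=np.array([(u-c['cx'])/c['fx'],-(v-c['cy'])/c['fy'],-1.])
    return np.array(c['position']),R.from_euler('xyz',c['rotation']).apply(d)
def at(n,u,v,z):
    p,d=ray(n,u,v); return (p+d*(z-p[2])/d[2]).round(4)
def proj(n,P):
    c=camera_info(n); q=R.from_euler('xyz',c['rotation']).inv().apply(np.atleast_2d(P)-c['position'])
    return np.c_[c['cx']-c['fx']*q[:,0]/q[:,2], c['cy']+c['fy']*q[:,1]/q[:,2]]
E
python3 - <<'E'
import cv2
from h import *
a=cv2.imread('pics/top0.png')[170:320,195:425]
a=cv2.convertScaleAbs(a,alpha=1.5)
cv2.imwrite('pics/c1.png',cv2.resize(a[:110,:],None,fx=3.4,fy=3.4,interpolation=cv2.INTER_CUBIC))
b=cv2.imread('pics/scene0.png')[165:305,235:455]
cv2.imwrite('pics/c2.png',cv2.resize(cv2.convertScaleAbs(b,alpha=1.5),None,fx=3.4,fy=3.4,interpolation=cv2.INTER_CUBIC))
E
```

```text
(no output)
```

View pics/c1.png

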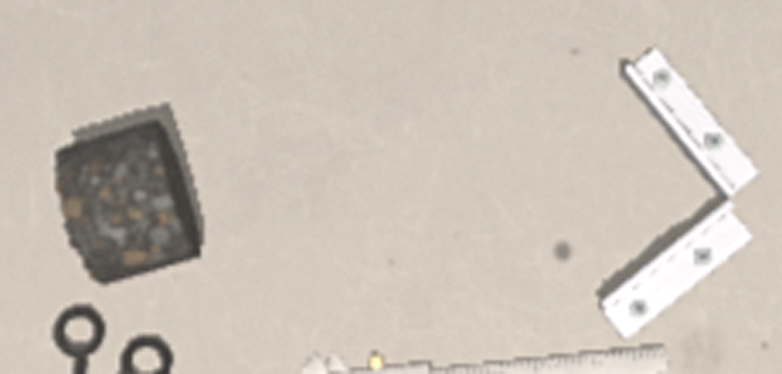

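View pics/c2.png

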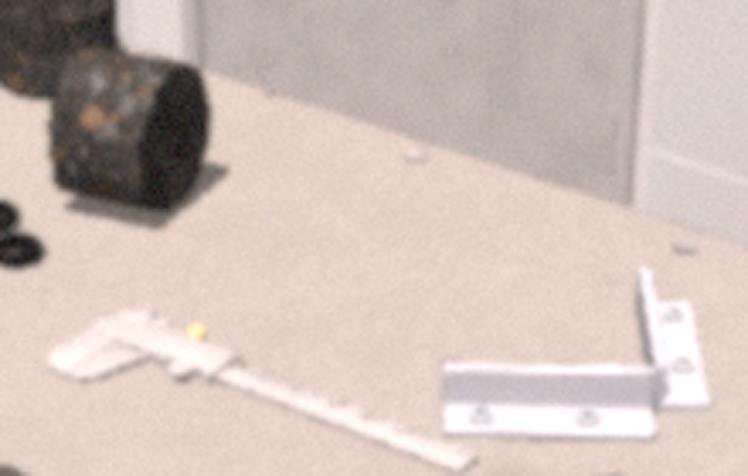

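The crops confirm the core's smooth dark end faces right, with its silhouette corners at crop-1 (157,122), (200,255), (103,283) and (58,150). The stop's inner corner is near crop-1 (727,197) and its leg ends are near (625,65) and (602,298).

```bash
python3 - <<'E'
import cv2
from h import *
f=lambda x,y,z:at('top',x/3.4+195-.35,y/3.4+170-.35,z)
c=[f(*p,.043) for p in((157,122),(200,255),(103,283),(58,150))]
print(c); C=np.mean(c,0); d=(c[0]+c[1]-c[2]-c[3])[:2]; print('len,dia',np.linalg.norm(d)/2,np.linalg.norm(c[0]-c[1]),np.linalg.norm(c[2]-c[3])); d/=np.linalg.norm(d)
K=f(727,195,.025);A=f(632,60,.025);B=f(603,302,.025)
print('stop',K,A,B,'legs',np.linalg.norm(A-K),np.linalg.norm(B-K))
a=(A-K)[:2];b=(B-K)[:2];ta,tb=np.arctan2(a[1],a[0]),np.arctan2(b[1],b[0]);print('ang',np.degrees([ta,tb]))
ty=(ta+tb)/2; print('stopy',np.degrees(ty)); y=np.array([np.cos(ty),np.sin(ty)])
S=K[:2]+.061*y
print('core',C,d,np.degrees(np.arctan2(d[1],d[0])),'seat',S)
n=np.array([-d[1],d[0]]);t=np.linspace(0,2*np.pi,40)
def cyl(C,d):
    n=np.array([-d[1],d[0]])
    return [np.array([[*(C[:2]+s*.033*d+.043*np.cos(q)*n),.043+.043*np.sin(q)] for q in t]) for s in(-1,1)]
la,lb=[np.array([np.cos(ty+s*np.pi/4),np.sin(ty+s*np.pi/4)]) for s in(-1,1)]
st=[np.array([[*(K[:2]+.1*la),z],[*K[:2],z],[*(K[:2]+.1*lb),z]]) for z in(0,.025)]
out=[]
for nme,(x0,y0,w,h) in {'top':(195,170,230,110),'scene':(235,165,220,140)}.items():
    im=cv2.convertScaleAbs(cv2.imread(f'pics/{nme}0.png')[y0:y0+h,x0:x0+w],alpha=1.5)
    im=cv2.resize(im,(w*3,h*3),interpolation=cv2.INTER_CUBIC)
    for P,col in zip(cyl(C,d)+st,((0,0,255),(0,255,0),(255,0,0),(0,0,255))):
        cv2.polylines(im,[((proj(nme,P)-[x0-.33,y0-.33])*3).round().astype(int)],False,col,1)
    out.append(im[:,:660])
im=np.vstack(out)
cv2.imwrite('pics/ov.png',cv2.resize(im,None,fx=.78,fy=.78,interpolation=cv2.INTER_AREA))
E
```

```text
[array([0.5333, 0.2424, 0.043 ]), array([0.4543, 0.2168, 0.043 ]), array([0.4385, 0.2736, 0.043 ]), array([0.5172, 0.3008, 0.043 ])]
len,dia 0.059767570638265044 0.0830443255135473 0.08326782091540524
stop [ 0.4884 -0.0949  0.025 ] [ 0.5704 -0.0398  0.025 ] [ 0.4254 -0.0201  0.025 ] legs 0.09879276289283544 0.0977959099349252
ang [ 33.89917528 130.1056248 ]
stopy 82.00240004156764
core [0.485825 0.2584   0.043   ] [ 0.26686713 -0.96373333] -74.52207250635249 seat [ 0.49688703 -0.03449329]
```

View pics/ov.png

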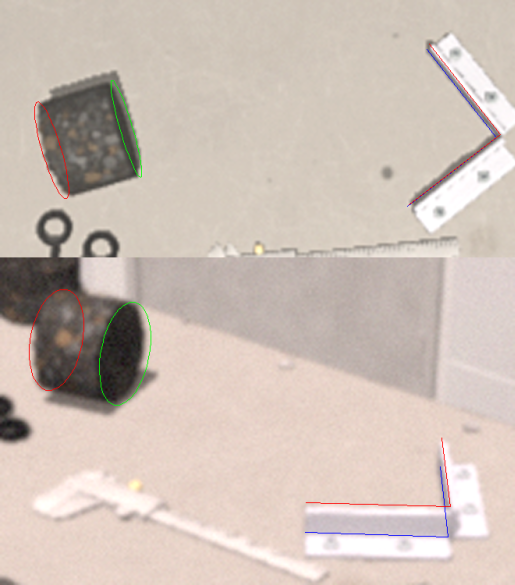

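Core centre is about (0.486, 0.258) with its axis at -74.5°, and the seat is about (0.497, -0.034). Both views agree with the model to a few mm. I'll turn the tool so its x axis is opposite to the core's axis.

arm_command:
  plan:
    - {"grip": 0.7, "slide": [0, 0, 0], "spin": 1}
    - {"grip": 0.7, "slide": [0, 0, 0], "spin": 1}
    - {"grip": 0.7, "slide": [0, 0, 0], "spin": 1}
    - {"grip": 0.7, "slide": [0, 0, 0], "spin": 1}
    - {"grip": 0.7, "slide": [0, 0, 0], "spin": 1}
    - {"grip": 0.7, "slide": [0, 0, 0], "spin": 1}
    - {"grip": 0.7, "slide": [0, 0, 0], "spin": 1}
    - {"grip": 0.7, "slide": [0, 0, 0], "spin": 1}
    - {"grip": 0.7, "slide": [0, 0, 0], "spin": 1}
    - {"grip": 0.7, "slide": [0, 0, 0], "spin": 1}

```text
time: 1.35
tool_pos: [0.1305, 0.534, 0.2298]
ee_rot: [-3.141, 0.001, 2.026]
wrist_force: [0.1, 0.3, -0.2]
width: 0.0141
finger_force: 0.0
```

arm_command:
  plan:
    - {"grip": 0.7, "slide": [0, 0, 0], "spin": 1}
    - {"grip": 0.7, "slide": [0, 0, 0], "spin": 1}
    - {"grip": 0.7, "slide": [0, 0, 0], "spin": 0.16}
    - {"grip": 0.7, "slide": [0, 0, 0], "spin": 0}

```text
time: 1.85
tool_pos: [0.1306, 0.5342, 0.2302]
ee_rot: [-3.141, 0.0, 1.842]
wrist_force: [-0.1, -0.3, -1.2]
width: 0.0141
finger_force: 0.0
```

arm_command:
  plan:
    - {"grip": 0.7, "slide": [-0.072, 0.067, 0], "spin": 0}
    - {"grip": 0.7, "slide": [-0.072, 0.067, 0], "spin": 0}
    - {"grip": 0.7, "slide": [-0.072, 0.067, 0], "spin": 0}
    - {"grip": 0.7, "slide": [-0.072, 0.067, 0], "spin": 0}
    - {"grip": 0.7, "slide": [-0.072, 0.067, 0], "spin": 0}
    - {"grip": 0.7, "slide": [-0.072, 0.067, 0], "spin": 0}
    - {"grip": 0.7, "slide": [-0.072, 0.067, 0], "spin": 0}
    - {"grip": 0.7, "slide": [-0.072, 0.067, 0], "spin": 0}
    - {"grip": 0.7, "slide": [0, 0, 0], "spin": 0}
    - {"grip": 0.7, "slide": [0, 0, 0], "spin": 0}

```text
time: 3.1
tool_pos: [0.4654, 0.3282, 0.2303]
ee_rot: [-3.141, -0.001, 1.841]
wrist_force: [-0.6, -0.3, 0.3]
width: 0.0141
finger_force: 0.0
```

arm_command:
  plan:
    - {"grip": 0.7, "slide": [0, 0.003, 0.087], "spin": 0}
    - {"grip": 0.7, "slide": [0, 0, 0.087], "spin": 0}
    - {"grip": 0.7, "slide": [0, 0, 0.088], "spin": 0}
    - {"grip": 0.7, "slide": [-0.02, 0, 0], "spin": 0}
    - {"grip": 0.7, "slide": [-0.02, 0, 0], "spin": 0}
    - {"grip": 0.7, "slide": [-0.01, 0, 0], "spin": 0}
    - {"grip": 0.7, "slide": [0, 0, 0], "spin": 0}

```text
time: 3.98
tool_pos: [0.475, 0.3045, 0.1017]
ee_rot: [3.138, -0.001, 1.84]
wrist_force: [0.0, -0.2, 0.3]
width: 0.0141
finger_force: 0.0
```

arm_command:
  plan:
    - {"grip": 0.7, "slide": [-0.01, 0, 0], "spin": 0}
    - {"grip": 0.7, "slide": [-0.01, 0, 0], "spin": 0}
    - {"grip": 0.7, "slide": [-0.01, 0, 0], "spin": 0}
    - {"grip": 0.7, "slide": [0, 0, 0], "spin": 0}

```text
time: 4.47
tool_pos: [0.4785, 0.2923, 0.1017]
ee_rot: [3.137, -0.005, 1.841]
wrist_force: [-0.8, 5.0, 3.5]
width: 0.014
finger_force: 3.0
```

```bash
python3 - <<'E'
from bench import snapshot
import cv2,numpy as np
a=snapshot('top')[120:340,150:430,::-1];b=snapshot('scene')[140:310,215:455,::-1]
f=lambda i,s:cv2.resize(cv2.convertScaleAbs(i,alpha=1.5),s)
cv2.imwrite('pics/m1.png',np.hstack([f(a,(400,314)),f(b,(400,314))]))
E
```

```text
(no output)
```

View pics/m1.png

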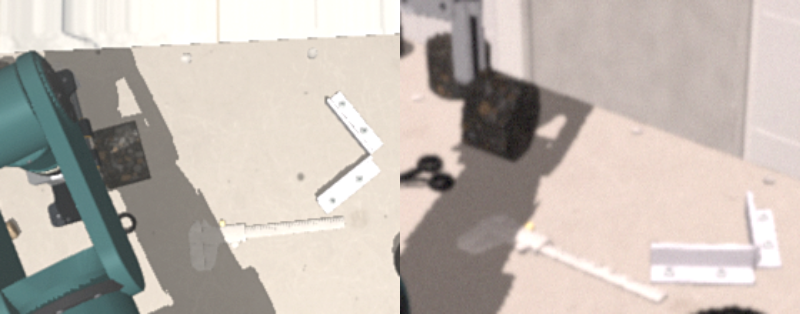

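The core is in contact at about (490,120) in the right half and beginning to tip. I'll keep pushing.

arm_command:
  plan:
    - {"grip": 0.7, "slide": [-0.01, 0, 0], "spin": 0}
    - {"grip": 0.7, "slide": [-0.01, 0, 0], "spin": 0}
    - {"grip": 0.7, "slide": [-0.01, 0, 0], "spin": 0}
    - {"grip": 0.7, "slide": [-0.01, 0, 0], "spin": 0}

```text
time: 5.08
tool_pos: [0.4845, 0.2732, 0.1027]
ee_rot: [3.135, -0.005, 1.842]
wrist_force: [-1.2, 4.5, 8.0]
width: 0.014
finger_force: 3.7
```

```bash
python3 - <<'E'
from bench import snapshot
import cv2,numpy as np
a=snapshot('top')[120:340,150:430,::-1];b=snapshot('scene')[140:310,215:455,::-1]
f=lambda i,s:cv2.resize(cv2.convertScaleAbs(i,alpha=2.),s)
cv2.imwrite('pics/m2.png',np.hstack([f(a,(400,314)),f(b,(400,314))]))
E
```

```text
(no output)
```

View pics/m2.png

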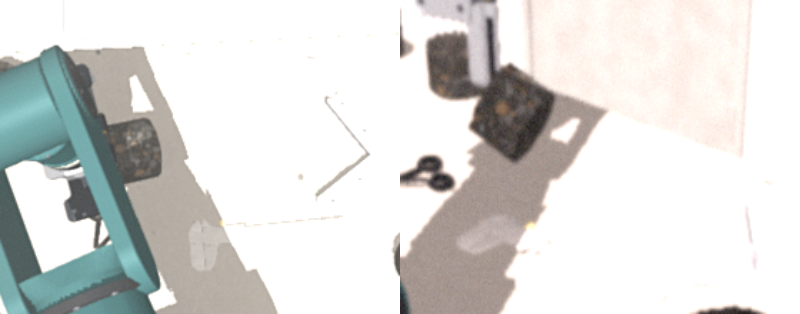

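The core is tipping cleanly, about 25° so far, at (512,112) in the right half.

arm_command:
  plan:
    - {"grip": 0.7, "slide": [-0.01, 0, 0], "spin": 0}
    - {"grip": 0.7, "slide": [-0.01, 0, 0], "spin": 0}
    - {"grip": 0.7, "slide": [-0.01, 0, 0], "spin": 0}
    - {"grip": 0.7, "slide": [-0.01, 0, 0], "spin": 0}
    - {"grip": 0.7, "slide": [0, 0, 0], "spin": 0}
    - {"grip": 0.7, "slide": [0, 0, 0], "spin": 0}
    - {"grip": 0.7, "slide": [0, 0, 0], "spin": 0}
    - {"grip": 0.7, "slide": [0, 0, 0], "spin": 0}

```text
time: 6.18
tool_pos: [0.4884, 0.2515, 0.0994]
ee_rot: [-3.141, -0.0, 1.841]
wrist_force: [0.5, -0.2, -0.0]
width: 0.0137
finger_force: 0.0
```

```bash
python3 - <<'E'
from bench import snapshot
import cv2,numpy as np
a=snapshot('top')[120:340,150:430,::-1];b=snapshot('scene')[140:310,215:455,::-1]
f=lambda i,s:cv2.resize(cv2.convertScaleAbs(i,alpha=1.6),s)
cv2.imwrite('pics/m3.png',np.hstack([f(a,(400,314)),f(b,(400,314))]))
E
```

```text
(no output)
```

View pics/m3.png

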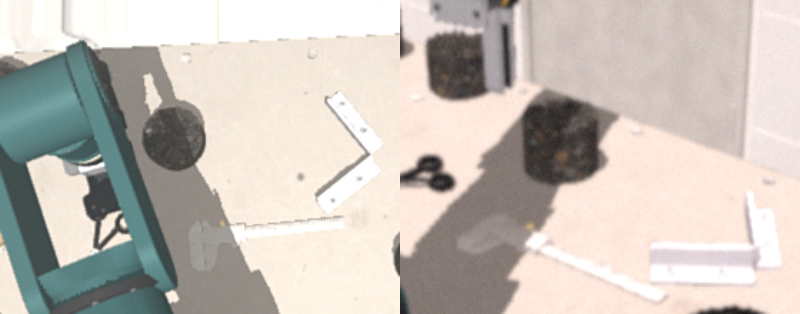

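The core now stands upright. Its top centre is at (174,137) in the left half, or full-image pixel (272,216).

```bash
python3 - <<'E'
from h import *
P=at('top',174*.7+150-.2,138*.7006+120-.2,.066)[:2]
L=at('top',143*.7+150,138*.7006+120,.066);Q=at('top',205*.7+150,138*.7006+120,.066);print('dia',np.linalg.norm(L-Q))
S=np.array([.4969,-.0345]);v=S-P;D=np.linalg.norm(v);u=v/D
psi=np.arctan2(-u[1],-u[0]);print(P,'dist',D,u,'yaw',psi,'spin units',np.degrees(1.841-psi)/5)
T=P-.07*u; w=T-[.4884,.2515]
for n,x in(('w',w),): print(T,'tool xy',w@[np.cos(psi),np.sin(psi)],w@[np.sin(psi),-np.cos(psi)])
print('end TCP',S-.043*u)
E
```

```text
dia 0.08500476457234617
[0.5075 0.1779] dist 0.2126643364553634 [-0.04984381 -0.99875702] yaw 1.5209318586545124 spin units 3.6677107311386243
[0.51098907 0.24781299] tool xy -0.0025565003384508574 0.022744763323375744
end TCP [0.49904328 0.00844655]
```

arm_command:
  plan:
    - {"grip": 0.7, "slide": [0.04, 0, 0], "spin": 0}
    - {"grip": -0.06, "slide": [0, 0, 0], "spin": 1}
    - {"grip": -0.06, "slide": [0, 0, 0], "spin": 1}
    - {"grip": -0.06, "slide": [0, 0, 0], "spin": 1}
    - {"grip": -0.06, "slide": [0, 0, 0], "spin": 0.67}
    - {"grip": -0.06, "slide": [0, 0.045, 0], "spin": 0}
    - {"grip": -0.06, "slide": [0, 0, 0.06], "spin": 0}
    - {"grip": -0.06, "slide": [0, 0, 0.06], "spin": 0}
    - {"grip": -0.06, "slide": [0, 0, 0], "spin": 0}
    - {"grip": -0.06, "slide": [0, 0, 0], "spin": 0}

```text
time: 7.52
tool_pos: [0.506, 0.2706, 0.0406]
ee_rot: [3.14, -0.001, 1.521]
wrist_force: [-0.8, 0.3, -0.0]
width: 0.05
finger_force: 0.0
```

arm_command:
  plan:
    - {"grip": -0.06, "slide": [0, 0.012, 0], "spin": 0}
    - {"grip": -0.06, "slide": [-0.02, 0, 0], "spin": 0}
    - {"grip": -0.06, "slide": [-0.02, 0, 0], "spin": 0}
    - {"grip": -0.06, "slide": [-0.02, 0, 0], "spin": 0}
    - {"grip": -0.06, "slide": [-0.02, 0, 0], "spin": 0}
    - {"grip": -0.06, "slide": [-0.01, 0, 0], "spin": 0}
    - {"grip": -0.06, "slide": [-0.01, 0, 0], "spin": 0}
    - {"grip": -0.06, "slide": [-0.01, 0, 0], "spin": 0}
    - {"grip": -0.06, "slide": [-0.01, 0, 0], "spin": 0}
    - {"grip": -0.06, "slide": [-0.01, 0, 0], "spin": 0}

```text
time: 8.78
tool_pos: [0.5081, 0.2045, 0.0395]
ee_rot: [-3.141, -0.001, 1.521]
wrist_force: [-0.2, 4.0, -0.3]
width: 0.0497
finger_force: 1.8
```

arm_command:
  plan:
    - {"grip": -0.06, "slide": [-0.02, 0, 0], "spin": 0}
    - {"grip": -0.06, "slide": [-0.02, 0, 0], "spin": 0}
    - {"grip": -0.06, "slide": [-0.02, 0, 0], "spin": 0}
    - {"grip": -0.06, "slide": [-0.02, 0, 0], "spin": 0}
    - {"grip": -0.06, "slide": [-0.02, 0, 0], "spin": 0}
    - {"grip": -0.06, "slide": [-0.02, 0, 0], "spin": 0}
    - {"grip": -0.06, "slide": [-0.02, 0, 0], "spin": 0}
    - {"grip": -0.06, "slide": [-0.02, 0, 0], "spin": 0}
    - {"grip": -0.06, "slide": [-0.02, 0, 0], "spin": 0}
    - {"grip": -0.06, "slide": [-0.02, 0, 0], "spin": 0}

```text
time: 10.02
tool_pos: [0.5032, 0.1038, 0.0395]
ee_rot: [-3.141, -0.0, 1.52]
wrist_force: [0.5, 3.9, 0.1]
width: 0.0498
finger_force: 1.9
```

```bash
python3 - <<'E'
from bench import snapshot
import cv2,numpy as np
a=snapshot('top')[120:340,200:480,::-1];b=snapshot('scene')[190:360,215:455,::-1]
f=lambda i,s:cv2.resize(cv2.convertScaleAbs(i,alpha=1.6),s)
cv2.imwrite('pics/m4.png',np.hstack([f(a,(400,314)),f(b,(400,314))]))
E
```

```text
(no output)
```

View pics/m4.png

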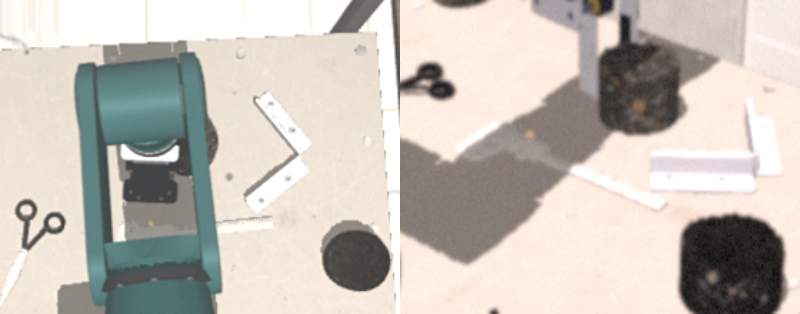

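The core stands between the fingers at about (638,88) in the right half, on course for the stop, with the caliper and scissors untouched.

arm_command:
  plan:
    - {"grip": -0.06, "slide": [-0.02, 0, 0], "spin": 0}
    - {"grip": -0.06, "slide": [-0.02, 0, 0], "spin": 0}
    - {"grip": -0.06, "slide": [-0.02, 0, 0], "spin": 0}
    - {"grip": -0.06, "slide": [-0.02, 0, 0], "spin": 0}
    - {"grip": -0.06, "slide": [-0.02, 0, 0], "spin": 0}
    - {"grip": -0.06, "slide": [-0.02, 0, 0], "spin": 0}
    - {"grip": -0.06, "slide": [-0.02, 0, 0], "spin": 0}
    - {"grip": -0.06, "slide": [-0.01, 0, 0], "spin": 0}
    - {"grip": -0.06, "slide": [-0.01, 0, 0], "spin": 0}

```text
time: 11.25
tool_pos: [0.4992, 0.0243, 0.0394]
ee_rot: [-3.141, -0.0, 1.52]
wrist_force: [0.1, 3.2, -1.1]
width: 0.0499
finger_force: 1.7
```

arm_command:
  plan:
    - {"grip": -0.06, "slide": [-0.005, 0, 0], "spin": 0}
    - {"grip": -0.06, "slide": [-0.005, 0, 0], "spin": 0}
    - {"grip": -0.06, "slide": [0, 0, 0], "spin": 0}

```text
time: 11.62
tool_pos: [0.499, 0.0193, 0.0394]
ee_rot: [-3.141, 0.001, 1.52]
wrist_force: [-0.1, 2.1, -0.5]
width: 0.0502
finger_force: 1.2
```

arm_command:
  plan:
    - {"grip": -0.06, "slide": [-0.005, 0, 0], "spin": 0}
    - {"grip": -0.06, "slide": [-0.005, 0, 0], "spin": 0}
    - {"grip": -0.06, "slide": [0, 0, 0], "spin": 0}

```text
time: 12.0
tool_pos: [0.4987, 0.0143, 0.0394]
ee_rot: [-3.142, 0.0, 1.52]
wrist_force: [0.6, 3.3, -0.6]
width: 0.0499
finger_force: 1.3
```

arm_command:
  plan:
    - {"grip": -0.06, "slide": [-0.004, 0, 0], "spin": 0}
    - {"grip": -0.06, "slide": [-0.004, 0, 0], "spin": 0}
    - {"grip": -0.06, "slide": [0, 0, 0], "spin": 0}

```text
time: 12.38
tool_pos: [0.4985, 0.0103, 0.0394]
ee_rot: [-3.142, 0.0, 1.52]
wrist_force: [-0.2, 1.9, -0.4]
width: 0.0498
finger_force: 1.3
```

arm_command:
  plan:
    - {"grip": -0.06, "slide": [-0.004, 0, 0], "spin": 0}
    - {"grip": -0.06, "slide": [0, 0, 0], "spin": 0}

```text
time: 12.62
tool_pos: [0.4983, 0.0091, 0.0394]
ee_rot: [-3.141, -0.001, 1.52]
wrist_force: [0.3, 5.6, 0.4]
width: 0.0497
finger_force: 2.3
```

arm_command:
  plan:
    - {"grip": -0.06, "slide": [-0.003, 0, 0], "spin": 0}
    - {"grip": -0.06, "slide": [0, 0, 0], "spin": 0}

```text
time: 12.88
tool_pos: [0.4982, 0.0089, 0.0395]
ee_rot: [-3.141, -0.004, 1.521]
wrist_force: [-0.0, 8.1, 0.6]
width: 0.0499
finger_force: 3.8
```

arm_command:
  plan:
    - {"grip": -0.06, "slide": [-0.003, 0, 0], "spin": 0}
    - {"grip": -0.06, "slide": [0, 0, 0], "spin": 0}

```text
time: 13.12
tool_pos: [0.4981, 0.0087, 0.0397]
ee_rot: [-3.141, -0.007, 1.521]
wrist_force: [-1.3, 11.6, 1.8]
width: 0.0499
finger_force: 5.3
```

The core has stalled at the predicted place with an almost symmetric reaction force. I'll push slightly more, retreat and check.

arm_command:
  plan:
    - {"grip": -0.06, "slide": [-0.004, 0, 0], "spin": 0}
    - {"grip": -0.06, "slide": [0, 0, 0], "spin": 0}
    - {"grip": -0.06, "slide": [0, 0, 0], "spin": 0}

```text
time: 13.5
tool_pos: [0.4979, 0.0084, 0.0399]
ee_rot: [-3.141, -0.01, 1.522]
wrist_force: [-0.9, 17.2, 2.4]
width: 0.0499
finger_force: 7.3
```

arm_command:
  plan:
    - {"grip": -0.06, "slide": [0.01, 0, 0], "spin": 0}
    - {"grip": -0.06, "slide": [0.03, 0, 0], "spin": 0}
    - {"grip": -0.06, "slide": [0.1, 0, 0], "spin": 0}
    - {"grip": -0.06, "slide": [0.1, 0, 0], "spin": 0}
    - {"grip": -0.06, "slide": [0, 0, -0.1], "spin": 0}
    - {"grip": -0.06, "slide": [0.1, 0, -0.1], "spin": 0}
    - {"grip": -0.06, "slide": [0.1, 0, 0], "spin": 0}
    - {"grip": -0.06, "slide": [0, 0, 0], "spin": 0}

```text
time: 14.5
tool_pos: [0.5094, 0.2201, 0.1345]
ee_rot: [3.139, -0.0, 1.524]
wrist_force: [0.6, -0.4, -0.3]
width: 0.0499
finger_force: 0.0
```

```bash
python3 - <<'E'
from bench import snapshot
import cv2,numpy as np
from h import *
S=np.array([.4969,-.0345]);t=np.linspace(0,2*np.pi,60)
o=[]
for n,(x0,y0,w,h) in {'top':(340,160,140,110),'scene':(335,215,140,110)}.items():
    i=cv2.resize(cv2.convertScaleAbs(snapshot(n)[y0:y0+h,x0:x0+w,::-1],alpha=1.6),(400,314),interpolation=cv2.INTER_CUBIC)
    k=400/140
    P=np.c_[S[0]+.043*np.cos(t),S[1]+.043*np.sin(t),0*t+.066]
    cv2.polylines(i,[((proj(n,P)-[x0-.3,y0-.3])*k).astype(int)],True,(0,255,0),1); o.append(i)
cv2.imwrite('pics/m5.png',np.hstack(o))
E
```

```text
(no output)
```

View pics/m5.png

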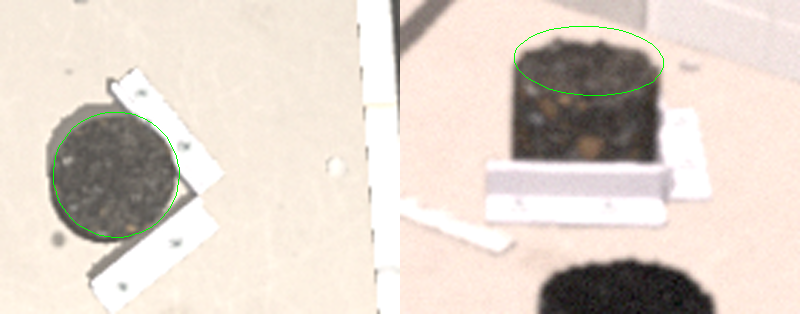

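The core stands in the stop: its top disc at about (115,175) in the left half matches the predicted seat circle and touches both legs.

```bash
python3 -c "
from bench import ticket
print(ticket.close_job())"
```

```text
the job is handed in; nothing more can be done
None
```

The core was tipped onto its smooth end and pushed, standing, into the corner stop; the last pictures show it touching both sides, and the job is handed in (no verdict was returned).

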